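# Hold a vial rack in the home corner of the rack scanner

### The arm

A 6-joint arm with a two-finger parallel gripper is mounted at the origin on the work surface. World frame = base frame: x ahead of the robot, y to its left, z up, the work surface at z = 0. Lengths are in m, angles in rad, forces in N, time in s.
With the tool pointing down it reaches from about 0.375 to 0.975 m from the base axis. Payload 3.8 kg.
Tool frame: the origin (TCP) lies midway between the tips of the shut fingers; the grasp point (between the pads) lies 19 mm behind it; z points along the fingers, y is the line along which they close (so a half turn about z gives the same grasp; the last joint's range is limited). The gripper opens to 85 mm and grips with 20 to 120 N. Pads are 22 mm wide; open, the fingers measure 114 mm over their backs; the gripper's body (76 mm by 85 mm) begins 54 mm behind the grasp point. The pads swing forward as they close: fully open they stand 13 mm farther back than shut.
Start: joints at [-1.362, 0.264, 1.604, -0, 1.274, -0.037], TCP at [0.164, -0.655, 0.231] pointing down, gripper open.
Joint ranges: [-2.63, 2.63], [-0.94, 2.18], [0.31, 2.57], [-1.31, 4.45], [0, 2.66], [-2.55, 2.55]. Speed limits (rad/s): [2.57, 2.57, 3.14, 3.14, 3.14, 3.14].

### API

Orientations are given as a rotation vector (axis times angle).
In Python, from workcell import bot gives the robot as it stands.
- The arm moves only by the tool servo_tool, never from a script. Its argument "series" is a list of rows, each a list of 7 numbers: the shift along the world's x, y, z in units of 0.15 m (1.0 is 0.15 m), then the turn, a rotation vector about the world's x, y, z in units of 180 degrees (1.0 is 180 degrees), then the closure, from 0 (fully open) to 1 (shut). A call has 1 to 20 rows; each row is the pose to reach, as a shift and turn from the pose commanded when the call began, turning the shorter way round; what a row does not reach only later rows make up. A row lasts 1/10 s, in which the tool goes at most 50 mm and 8.59 degrees, less where a joint would pass 70% of its speed; a pose out of reach is approached as far as the arm can. A call with a number of a shift or a turn outside -1 to 1 is refused whole. A call with a gripper value outside its range is refused whole. The fingers move at their own pace and stop on an object; "newtons" is the grip in N (left out, the last holds). Time passes only in rows, so rows that repeat a pose let the fingers close. It gives the time, the measured TCP pose, the force, the opening and the grip force at its end, in the units of the state.
- bot.read_state(): the state, without advancing time (a new reading comes with each control period).
- bot.read_camera(name): name is "side" or "top" or "wrist"; returns the picture (384x512x3 uint8, red, green, blue); there is no depth.
- bot.camera_info(name): a dict with "vertical_fov" (degrees; the focal length in pixels is half the picture's height over the tangent of half this angle, whatever the lens; pixels are square), "cx", "cy" (the principal point, pixels), "R" (3x3) and "t" (3): a world point X has camera coordinates R X + t. Camera axes: x right, y down, z forward; pixel columns grow to the right and rows downward; lengths in m; the calibration is good to about 2 mm. A picture is of the moment at which its call begins: read the wrist's pose just before it. camera_info takes no time and is no camera call; for the wrist camera it gives the pose at the moment of the call.
- bot.finish_job(): hands the job in; it is judged then, once.
Trained networks look in the newest picture that a camera, given by its name, has taken for a name from the list of things; names that differ only in an ending like _2 or _b are one class to them, and where a whole thing is asked for, a point or a joint stands for the part that bears it (a point fixed in the world has none). Each returns a list of dicts, best first, with "score" (0 to 1); they miss things now and then, are a little off and sometimes report something else, mostly with a low value. They report only what shows in the picture. A call takes as long as a camera call. They do not tell look-alikes from the thing itself.
- bot.recognise(target, camera): "box" ([left, top, right, bottom] as shares, 0 to 1, of the picture: columns of its width, rows of its height, round what is visible of it).
- bot.trace(target, camera): "mask" (384x512 bool, what is visible of it) and "box" ([left, top, right, bottom] as shares, 0 to 1, of the picture: columns of its width, rows of its height, round what is visible of it).
- bot.mark_of(target, camera): "at" ([row, column] as shares, 0 to 1, of the picture: columns of its width, rows of its height: a listed point, or the origin of a listed thing).
The state is a dict: "time": time; "q": joint angles; "joint_vel": joint speeds; "joint_torque": joint torques, N m; "tool_pos": TCP position; "tcp_rot": TCP orientation; "wrist_force": force on the tool from outside, world axes, zero at the start; "torque": the same for the moment, N m; "width": opening from 0.0 (shut) to 1.0 (fully open); "grip_force": force on a finger pad.
Only numpy, scipy, OpenCV 4.12 (cv2) and the standard library are available. Lean on these libraries where they do the work, as an engineer would, in place of code of your own. Each camera call takes 0.05 s, during which the arm holds its last target. There are 200 camera calls.

### The job

Pick up the rack of blue-capped vials, lay it flat on the rack scanner's window without dropping it, and slide it home with its yellow corner in the yellow-marked corner: foot under the lip of the end fence, square and pressed against both the end fence and the side fence at once. Press firmly without forcing it, and finish while still holding it pressed there, so that the scanner can read it. Leave the red-capped rack, the jar and the tip box where they stand.

Things in the scene. Friction and masses are not known exactly. Their poses are not given: they have to be found in the camera images.
- rack_center (a point): Centre of the loose white rack of 24 blue-capped vials (fixed in it), 27 mm above its underside; 0.13 to 0.26 kg. Own x along its length, y along its width, z up. It stands on the counter (z = 0) at the start. Grip it from above across the 60 mm wide body, fingertips at least 14 mm above its underside so that they clear the side fence.
- rack_a1 (a point): The yellow-marked corner of that rack: the outer corner of its foot flange at the underside, 50 mm along its +x and 36 mm along its +y from its centre axis.
- rack: The same blue-capped rack, origin at the centre of its underside, same axes. Grey foot flange 100 (x) x 72 (y) mm, 5 mm thick; above it the white body 88 x 60 mm, from 5 to 42 mm high, set in 6 mm from the flange all round; above that the caps, 84 x 56 mm overall, up to 54 mm high.
- scanner: Flatbed rack scanner, fixed to the counter: white housing 200 (x) x 150 (y) x 70 mm high; origin at the centre of its underside, z up. The top deck with its dark window is level, flat and smooth (friction about 0.3, as on the fences), 70 mm above the origin. Two aluminium fences on it meet at the yellow-marked home corner; the deck is open on its -x and -y sides.
- home_corner (a point): The home corner on the scanner: where the inner faces of both fences meet at deck level, at x = 58, y = 42, z = 70 mm in the scanner's frame, same axes as the scanner. When the rack is home its axes point along the scanner's and its yellow corner is at this point.
- end_fence: Rigid, smooth end fence, inner face at x = 58 mm of the scanner's frame (reached by moving along scanner +x), from y = -45 to 54 mm, 12 mm thick. From y = -45 to 42 mm its lip reaches 4 mm in over the deck (to x = 54), underside 8 mm, top 12 mm above the deck: the rack's 5 mm foot slides under it only lying flat on the deck. Origin on the scanner's axis at deck level.
- side_fence: Rigid, smooth side fence without lip, inner face at y = 42 mm of the scanner's frame (reached by moving along scanner +y), from x = -40 to 58 mm, 12 mm thick, 9 mm high above the deck. Origin on the scanner's axis at deck level.
- spare_rack: A loose rack of the same size and shape with red caps; leave alone. Origin at the centre of its underside.
- jar: Loose white specimen jar with red lid, 58 mm diameter, 68 mm high; leave alone. Origin at the centre of its underside.
- tip_box: Loose blue box of pipette tips, 118 x 80 x 57 mm; leave alone. Origin at the centre of its underside.
There are look-alikes about, which are no part of the job. What is shaped like the rack but green is not meant.

How it is judged:
At the end, for the whole second after the job is handed in: The blue-capped rack lies flat on the scanner deck (not more than 2 mm off it, level within 1.7 degrees), its yellow corner within 4 mm of the home corner, square to the fences within 1.7 degrees, pushing on each of the two fences with more than 1 N, still held by the fingers and at rest (contact force between rack and end_fence above 1 N and contact force between rack and side_fence above 1 N and distance between rack_a1 and home_corner below 0.004 m and z of rack_a1 in the frame of home_corner below 0.002 m and z of rack_center in the frame of home_corner below 0.029 m and angle between the x axis of rack and the x axis of scanner, either way round below 0.03 rad and angle between rack's own z axis and vertical below 0.03 rad and contact force between the fingers and rack above 1 N and linear speed of rack below 0.01 m/s); the arm keeps its last pose, push and grip.
It fails at once if the rack is dropped (linear speed of rack above 0.5 m/s and contact force between the fingers and rack below 0.05 N).
It fails at once if the rack is forced against the scanner (more than 60 N) (contact force between rack and scanner above 60 N).
It fails at once if the red-capped rack, the jar or the tip box is moved by more than 15 mm (distance of any of spare_rack, jar, tip_box from where it was at the start of the episode above 0.015 m).
It also fails if it takes over 58 s, if anything falls off the work surface, if the arm or the gripper's body presses on something with over 40 N, if the wrist force passes 120 N, or if a joint passes its speed limit or range.

## Working session

There is one attempt and no reset: what is moved stays moved. The work goes in short steps, Python scripts to look and compute and a tool call to move; the robot and the scene stay as the last step left them, time stands still between calls to the robot, and variables do not carry over. Pictures are saved under pics/ and viewed, at most 10 in all, crops included, and the job is handed in when it is done.

Besides the shell and the picture viewer there is one more tool, called after "Emit:" as name(argument=value, ...) on one line, values as JSON. servo_tool: Moves the arm, as the interface text tells. Shifts and turns lie within -1 to 1; 1 stands for 0.15 m of shift or 180 degrees of turn. Its arguments: {"type":"object","properties":{"series":{"type":"array","items":{"type":"array","items":{"type":"number"}}},"newtons":{"type":"number"}},"required":["series"]}

```bash
mkdir -p pics; ls; python3 - <<'E'
from workcell import bot
import cv2,numpy as np
s=bot.read_state();print({k:np.round(v,3) for k,v in s.items()})
ims=[]
for c in("top","side"):
    im=bot.read_camera(c);ims.append(im);cv2.imwrite(f"pics/{c}0.png",im[...,::-1])
    i=bot.camera_info(c);print(c,i['vertical_fov'],i['cx'],i['cy'],np.round(i['R'],3).tolist(),np.round(i['t'],3))
    for n in("rack","scanner","spare_rack","jar","tip_box"):
        for d in bot.recognise(n,c)[:4]:print(n,round(d['score'],2),np.round(np.array(d['box'])*[512,384,512,384]).astype(int))
    for n in("rack_center","rack_a1","home_corner","scanner"):
        for d in bot.mark_of(n,c)[:4]:print('mark',n,round(d['score'],2),np.round(np.array(d['at'])*[384,512],1))
E
```

```text
pics
{'time': np.float64(0.0), 'q': array([-1.362,  0.265,  1.605, -0.   ,  1.274, -0.037]), 'joint_vel': array([-0.001, -0.   ,  0.001,  0.001, -0.   , -0.001]), 'joint_torque': array([ 1.0000e-03, -5.1511e+01, -3.6732e+01,  0.0000e+00,  1.3000e-02,
        0.0000e+00]), 'tool_pos': array([ 0.164, -0.654,  0.23 ]), 'tcp_rot': array([-3.116, -0.385,  0.   ]), 'wrist_force': array([ 0.033, -1.194, -0.057]), 'torque': array([-0.02 ,  0.018,  0.001]), 'grip_force': np.float64(0.0), 'width': np.float64(1.0)}
top 56.67609786083599 253.38273395681793 193.8909634333639 [[-0.011, -1.0, 0.011], [-0.993, 0.01, -0.119], [0.119, -0.012, -0.993]] [-0.056  0.555  0.926]
rack 0.89 [332 243 371 286]
rack 0.72 [273 191 315 233]
rack 0.6 [217 179 251 217]
scanner 0.96 [101 145 179 245]
spare_rack 0.58 [344 184 384 226]
jar 0.59 [248 117 271 142]
tip_box 0.98 [306 108 361 162]
mark rack_center 0.94 [193.3 234.2]
mark rack_center 0.91 [208.8 292.2]
mark rack_center 0.81 [264.7 350.9]
mark rack_a1 0.75 [240.6 349.5]
mark rack_a1 0.73 [204.  270.3]
mark rack_a1 0.73 [221.  239.3]
mark home_corner 0.61 [182.8 114.9]
mark scanner 0.77 [203.5 145.2]
side 44.341158862395886 260.04577761134794 198.28179954603118 [[-0.939, -0.343, 0.011], [-0.247, 0.652, -0.717], [0.239, -0.676, -0.697]] [0.515 0.238 1.069]
rack 0.93 [338 153 379 193]
rack 0.88 [243 208 287 254]
rack 0.71 [274 180 320 211]
scanner 0.67 [153 267 269 349]
spare_rack 0.95 [289 138 327 164]
jar 0.55 [198 175 219 208]
jar 0.42 [217 137 267 169]
tip_box 0.85 [220 133 266 168]
mark rack_center 0.87 [190.9 295.5]
mark rack_center 0.78 [168.8 359. ]
mark rack_center 0.7 [230.9 260.6]
mark rack_center 0.7 [314.2 226.2]
mark rack_a1 0.94 [166.6 339. ]
mark rack_a1 0.87 [209.9 281.7]
mark rack_a1 0.87 [239.8 284.9]
mark home_corner 0.75 [310.5 190.1]
mark home_corner 0.55 [210.  282.6]
mark scanner 0.84 [315.6 223.8]
```

```bash
python3 - <<'E'
import cv2
a=cv2.imread("pics/top0.png")[90:310,90:410]
cv2.imwrite("pics/topc.png",cv2.resize(a,None,fx=2.5,fy=2.5,interpolation=cv2.INTER_CUBIC))
E
```

```text
(no output)
```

View pics/topc.png

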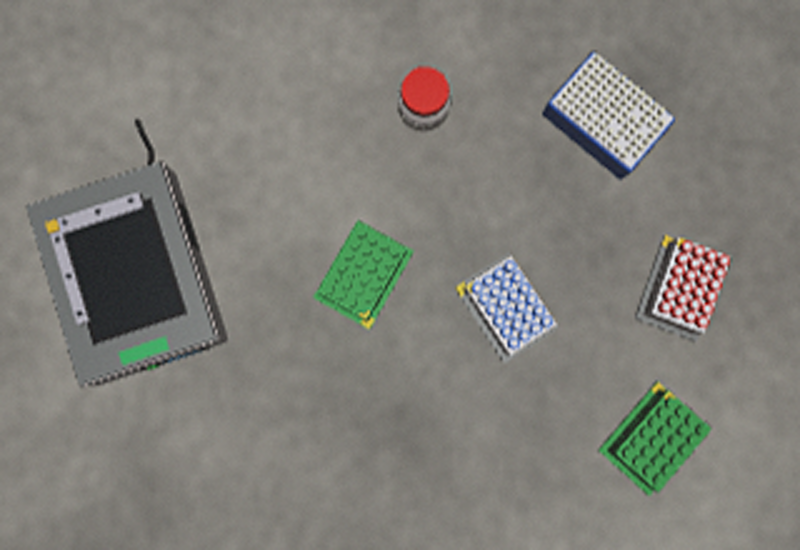

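The top crop shows four rack shapes, in full-image pixels (column, row): green (235,198), blue caps (294,212), red caps (364,205) and green (352,264). Only the one at (294,212) has blue caps and a white body. Its yellow corner is at about (275,206). The home corner is at about (111,180).

```bash
cat > h.py <<'E'
import numpy as np,cv2
from workcell import bot
def K(i): 
    f=192/np.tan(np.radians(i['vertical_fov'])/2); return np.array([[f,0,i['cx']],[0,f,i['cy']],[0,0,1]])
def back(i,uv,z):  # pixels (col,row) -> world at height z
    uv=np.atleast_2d(uv); d=np.c_[uv,np.ones(len(uv))]@np.linalg.inv(K(i)).T@i['R']
    c=-np.array(i['R']).T@i['t']; return c+d*((z-c[2])/d[:,2])[:,None]
def proj(i,X):
    p=(np.atleast_2d(X)@np.array(i['R']).T+i['t'])@K(i).T; return p[:,:2]/p[:,2:]
def bluecaps(im,win=None):
    h=cv2.cvtColor(im,cv2.COLOR_RGB2HSV); m=cv2.inRange(h,(100,70,60),(130,255,255))
    if win: w=np.zeros_like(m); l,t,r,b=win; w[t:b,l:r]=m[t:b,l:r]; m=w
    return m
E
python3 - <<'E'
from h import *
im=cv2.imread("pics/top0.png")[...,::-1].copy()
i=bot.camera_info("top")
m=bluecaps(im,(270,185,320,240)); r,c=np.nonzero(m)
P=back(i,np.c_[c,r].astype(float),.052)[:,:2].astype(np.float32); R=cv2.minAreaRect(P*1000);print(R,len(r),P.mean(0))
def px(u,v): return (90+u/2.5,90+v/2.5)
for n,uv,z in(("a1",px(463,288),.005),("home",px(52,227),.079),("endfence +",px(142,198),.08),("sidef end",px(82,322),.08),("c1",px(27,206),.07),("c2",px(163,165),.07),("c4",px(220,342),.07),("c3",px(83,385),.07)):
    print(n,back(i,uv,z)[0].round(4))
i=bot.camera_info("side")
print("side rc",back(i,(295.5,190.9),.027)[0].round(4),"home",back(i,(190.1,310.5),.07)[0].round(4))
i=bot.camera_info("wrist");s=bot.read_state()
c=-np.array(i['R']).T@i['t'];print("wrist",c-s['tool_pos'],i['R'],i['vertical_fov'])
E
```

```text
((505.0720520019531, -168.2850341796875), (79.94151306152344, 54.443363189697266), 32.644371032714844) 297 [ 0.5050098 -0.1681058]
a1 [ 0.526  -0.1218  0.005 ]
home [0.5868 0.3045 0.079 ]
endfence + [0.6159 0.2129 0.08  ]
sidef end [0.4889 0.2704 0.08  ]
c1 [0.6105 0.3347 0.07  ]
c2 [0.6528 0.1947 0.07  ]
c4 [0.4675 0.1327 0.07  ]
c3 [0.4256 0.2709 0.07  ]
side rc [ 0.5091 -0.1732  0.027 ] home [0.596  0.2908 0.07  ]
wrist [0.0808311  0.01973469 0.14265908] [[ 2.43044001e-01 -9.70014961e-01 -7.67584313e-04]
 [-9.18966154e-01 -2.30506547e-01  3.19949902e-01]
 [-3.10533125e-01 -7.70565203e-02 -9.47434151e-01]] 71.85915703674105
```

Emit:
servo_tool(series=[[0.19,0.27,0,0,0,0.02,0],[0.38,0.54,0,0,0,0.03,0],[0.57,0.81,0,0,0,0.03,0]], newtons=40)

```text
time: 1.3
tool_pos: [0.2502, -0.532, 0.2311]
tcp_rot: [-3.096, -0.53, -0.0]
wrist_force: [1.6, -0.9, 1.1]
width: 1.0
grip_force: 0.0
```

Emit:
servo_tool(series=[[0.19,0.27,0,0,0,0.02,0],[0.38,0.54,0,0,0,0.03,0],[0.57,0.81,0,0,0,0.03,0]])

```text
time: 1.6
tool_pos: [0.3361, -0.4101, 0.2316]
tcp_rot: [3.067, 0.677, 0.001]
wrist_force: [1.4, -0.2, -0.0]
width: 0.999
grip_force: 0.0
```

Emit:
servo_tool(series=[[0.19,0.27,0,0,0,0.02,0],[0.38,0.54,0,0,0,0.03,0],[0.57,0.81,0,0,0,0.03,0]])

```text
time: 1.9
tool_pos: [0.4216, -0.2885, 0.2317]
tcp_rot: [3.031, 0.821, 0.001]
wrist_force: [0.9, -0.4, 0.3]
width: 1.002
grip_force: 0.0
```

Emit:
servo_tool(series=[[0.19,0.27,0,0,0,0.013,0],[0.38,0.54,0,0,0,0.013,0],[0.57,0.81,0,0,0,0.013,0],[0.57,0.81,0,0,0,0.013,0],[0.57,0.81,0,0,0,0.013,0]])

```text
time: 2.4
tool_pos: [0.5067, -0.1677, 0.2313]
tcp_rot: [3.013, 0.887, -0.001]
wrist_force: [0.7, -0.4, -0.7]
width: 0.999
grip_force: 0.0
```

```bash
python3 - <<'E'
from h import *
s=bot.read_state();i=bot.camera_info("wrist");im=bot.read_camera("wrist")
cv2.imwrite("pics/w1.png",im[...,::-1]);print(s['time'],s['tool_pos'],s['tcp_rot'],s['wrist_force'])
m=bluecaps(im);n,l,st,ce=cv2.connectedComponentsWithStats(cv2.morphologyEx(m,cv2.MORPH_CLOSE,np.ones((15,15))))
k=1+st[1:,4].argmax();r,c=np.nonzero(m*(l==k));print(st[k])
P=back(i,np.c_[c,r].astype(float),.054)[:,:2].astype(np.float32)*1000;print(cv2.minAreaRect(P),P.mean(0))
print(back(i,(np.array(bot.mark_of("rack_a1","wrist")[0]['at'])*[384,512])[::-1],.0))
E
```

```text
2.4 [ 0.50665814 -0.16768745  0.23131591] [ 3.01329977e+00  8.87248589e-01 -6.21209512e-04] [ 0.72956892 -0.38007338 -0.69542871]
[ 227  139   44   64 2689]
((507.2852783203125, -168.68951416015625), (80.9759750366211, 52.68648147583008), 32.394615173339844) [ 507.86758 -167.99281]
[[ 0.42674505 -0.33200267  0.        ]]
```

View pics/w1.png

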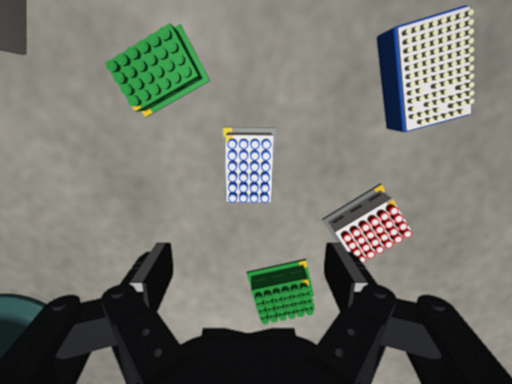

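Wrist view: the blue-capped white rack is at about (250,165) with its yellow corner at (227,132). The green ones are at (157,70) and (281,292), and the red one is at (370,225). The blue-capped rack is the one meant. Before descending I'll check the finger clearance to the red rack.

```bash
python3 - <<'E'
from h import *
i=bot.camera_info("wrist")
a=np.radians(32.5);R=np.array([[np.cos(a),-np.sin(a)],[np.sin(a),np.cos(a)]]);c=np.array([.5073,-.1687])
for n,uv,z in(("redL",(323,218),0),("redtop",(381,185),0),("redcapL",(334,230),.042),("redcapB",(360,262),.05),("green L",(247,271),.005),("greenR",(305,261),.005),("a1",(223,129),.0),("flangeR",(275,129),0)):
    X=back(i,uv,z)[0];print(n,X.round(4),"in rack frame",((X[:2]-c)@R).round(4))
E
```

```text
redL [ 0.4944 -0.3142  0.    ] in rack frame [-0.089  -0.1158]
redtop [ 0.5829 -0.3536  0.    ] in rack frame [-0.0355 -0.1966]
redcapL [ 0.4974 -0.3171  0.042 ] in rack frame [-0.0881 -0.1198]
redcapB [ 0.4795 -0.3751  0.05  ] in rack frame [-0.1344 -0.1591]
green L [ 0.3532 -0.2652  0.005 ] in rack frame [-0.1819  0.0014]
greenR [ 0.4196 -0.3339  0.005 ] in rack frame [-0.1627 -0.0922]
a1 [ 0.5267 -0.1153  0.    ] in rack frame [0.045  0.0346]
flangeR [ 0.5654 -0.1758  0.    ] in rack frame [ 0.0452 -0.0372]
```

Emit:
servo_tool(series=[[0,-0.007,-0.3,0,0,0,0],[0,-0.007,-0.6,0,0,0,0],[0,-0.007,-0.9,0,0,0,0],[0,-0.007,-1,0,0,0,0]])

```text
time: 2.9
tool_pos: [0.5014, -0.17, 0.0764]
tcp_rot: [-3.011, -0.877, 0.011]
wrist_force: [-0.2, 0.9, -0.8]
width: 1.001
grip_force: 0.0
```

Emit:
servo_tool(series=[[0,0,-0.15,0,0,0,0],[0,0,-0.3,0,0,0,0],[0,0,-0.4,0,0,0,0],[0,0,-0.45,0,0,0,0],[0,0,-0.473,0,0,0,0],[0,0,-0.473,0,0,0,0],[0,0,-0.473,0,0,0,0]])

```text
time: 3.6
tool_pos: [0.5072, -0.1702, 0.0114]
tcp_rot: [3.014, 0.882, 0.002]
wrist_force: [0.1, 0.6, 1.0]
width: 1.001
grip_force: 0.0
```

Emit:
servo_tool(series=[[0,0,0,0,0,0,0.2],[0,0,0,0,0,0,0.3],[0,0,0,0,0,0,0.4],[0,0,0,0,0,0,0.5],[0,0,0,0,0,0,0.6],[0,0,0,0,0,0,0.6],[0,0,0,0,0,0,0.6],[0,0,0,0,0,0,0.6]], newtons=40)

```text
time: 4.4
tool_pos: [0.5069, -0.1699, 0.0113]
tcp_rot: [3.014, 0.882, 0.002]
wrist_force: [-1.3, 0.8, 6.0]
width: 0.699
grip_force: 45.6
```

Emit:
servo_tool(series=[[0,0,0.1,0,0,0,0.6],[0,0,0.3,0,0,0,0.6],[0,0,0.6,0,0,0,0.6],[0,0,0.9,0,0,0,0.6],[0,0,1,0,0,0,0.6],[0,0,1,0,0,0,0.6]])

```text
time: 5.0
tool_pos: [0.5084, -0.1706, 0.1638]
tcp_rot: [3.011, 0.881, 0.008]
wrist_force: [0.1, -0.1, -2.5]
width: 0.696
grip_force: 44.7
```

```bash
python3 - <<'E'
from h import *
s=bot.read_state();i=bot.camera_info("wrist");im=bot.read_camera("wrist")
cv2.imwrite("pics/w2.png",im[...,::-1]);print(s['time'],s['tool_pos'],s['tcp_rot'],s['wrist_force'],s['width'],s['grip_force'])
im=bot.read_camera("top");cv2.imwrite("pics/t2.png",cv2.resize(im[120:260,90:190,::-1],None,fx=4,fy=4,interpolation=cv2.INTER_CUBIC))
E
```

```text
5.0 [ 0.50835367 -0.17055573  0.16382132] [3.01112813 0.88122998 0.0084614 ] [ 0.09468336 -0.07916542 -2.52576506] 0.695683555081915 44.67490017414093
```

View pics/w2.png

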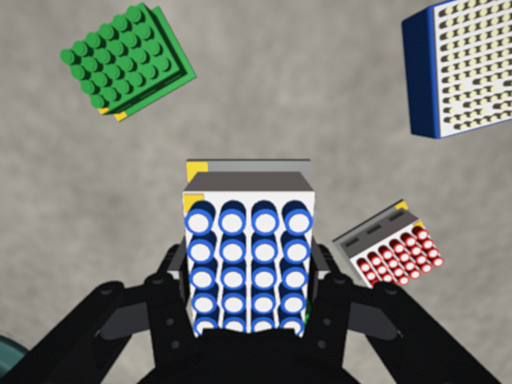

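View pics/t2.png

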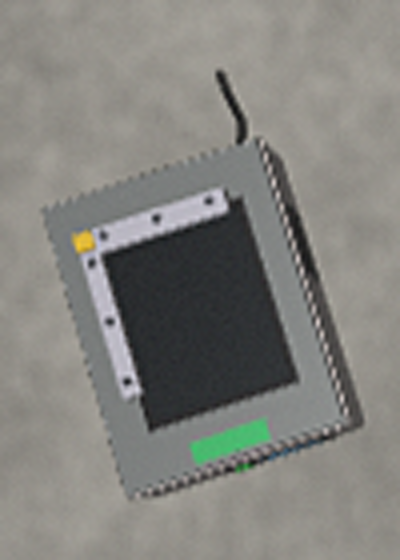

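The rack is held square: its far flange edge is at row 160, columns 187–310. In the scanner crop the deck corners are at (42,208), (262,140), (350,418) and (130,497).

```bash
python3 - <<'E'
from h import *
i=bot.camera_info("top")
f=lambda u,v:(90+u/4-.4,120+v/4-.4)
im=np.array([f(42,208),f(262,140),f(350,418),f(130,497)])
M=np.array([[.1,.075],[.1,-.075],[-.1,-.075],[-.1,.075]])
W=back(i,im,.07)[:,:2]
def fit(A,B):
    a,b=A-A.mean(0),B-B.mean(0);t=np.arctan2((a[:,0]*b[:,1]-a[:,1]*b[:,0]).sum(),(a*b).sum())
    R=np.array([[np.cos(t),-np.sin(t)],[np.sin(t),np.cos(t)]]);return t,R,B.mean(0)-R@A.mean(0)
t,R,o=fit(M,W);print("scanner",np.degrees(t),o,"resid mm",((M@R.T+o-W)*1e3).round(1).tolist())
fe=np.array([f(84,241),f(103,236),f(215,203)]) # yellow square centre etc.
print("marks in scanner mm",((back(i,fe,.081)[:,:2]-o)@R*1e3).round(1))
print("home",R@[.058,.042]+o)
i=bot.camera_info("wrist");s=bot.read_state()
from scipy.spatial.transform import Rotation as Ro
T=Ro.from_rotvec(s['tcp_rot']).as_matrix()
for z in(.0,.005):
    X=back(i,[(187,160),(310,160)],s['tool_pos'][2]-.0113+z);print(z,((X-s['tool_pos'])@T*1e3).round(1))
print("tool yaw",np.degrees(np.arctan2(T[1,0],T[0,0])))
E
```

```text
scanner 18.366185154421242 [0.54238415 0.23510567] resid mm [[1.0, 1.2], [4.4, 0.4], [-3.3, -2.7], [-2.1, 1.1]]
marks in scanner mm [[ 66.   51.1]
 [ 65.1  38.7]
 [ 62.5 -35.2]]
home [0.58419602 0.29324144]
0.0 [[ 50.2 -35.4  11.3]
 [ 50.3  37.2  11.2]]
0.005 [[ 51.3 -34.2   6.3]
 [ 51.3  36.    6.2]]
tool yaw 32.626497547718884
```

Emit:
servo_tool(series=[[0.01,0.2,0,0,0,-0.01,0.6],[0.02,0.5,0,0,0,-0.02,0.6],[0.027,0.84,0,0,0,-0.028,0.6]])

```text
time: 5.4
tool_pos: [0.5078, -0.044, 0.1567]
tcp_rot: [-3.05, -0.743, 0.009]
wrist_force: [1.3, 1.0, -2.4]
width: 0.697
grip_force: 44.6
```

Emit:
servo_tool(series=[[0.01,0.3,0,0,0,-0.01,0.6],[0.02,0.6,0,0,0,-0.02,0.6],[0.027,0.84,0,0,0,-0.028,0.6]])

```text
time: 5.7
tool_pos: [0.5115, 0.0833, 0.1566]
tcp_rot: [-3.08, -0.613, 0.01]
wrist_force: [1.2, 0.3, -3.2]
width: 0.697
grip_force: 44.6
```

Emit:
servo_tool(series=[[0.01,0.3,0,0,0,-0.01,0.6],[0.02,0.55,0,0,0,-0.02,0.6],[0.027,0.75,0,0,0,-0.027,0.6],[0.027,0.84,0,0,0,-0.027,0.6],[0.027,0.84,0,0,0,-0.027,0.6],[0.027,0.84,0,0,0,-0.027,0.6]])

```text
time: 6.3
tool_pos: [0.5171, 0.2062, 0.1583]
tcp_rot: [3.103, 0.484, -0.006]
wrist_force: [-0.1, -0.0, -2.8]
width: 0.695
grip_force: 44.6
```

```bash
python3 - <<'E'
from h import *
s=bot.read_state();i=bot.camera_info("wrist");im=bot.read_camera("wrist")
print(s['time'],s['tool_pos'],s['tcp_rot'],s['wrist_force'],s['width'])
cv2.imwrite("pics/w3f.png",im[...,::-1])
cv2.imwrite("pics/w3.png",cv2.resize(im[0:270,60:460,::-1],None,fx=2,fy=2,interpolation=cv2.INTER_CUBIC))
E
```

```text
6.3 [0.51711954 0.20615037 0.15829592] [ 3.10259131  0.4838982  -0.00587165] [-0.09902673 -0.02638612 -2.82766063] 0.6953880806295881
```

View pics/w3.png

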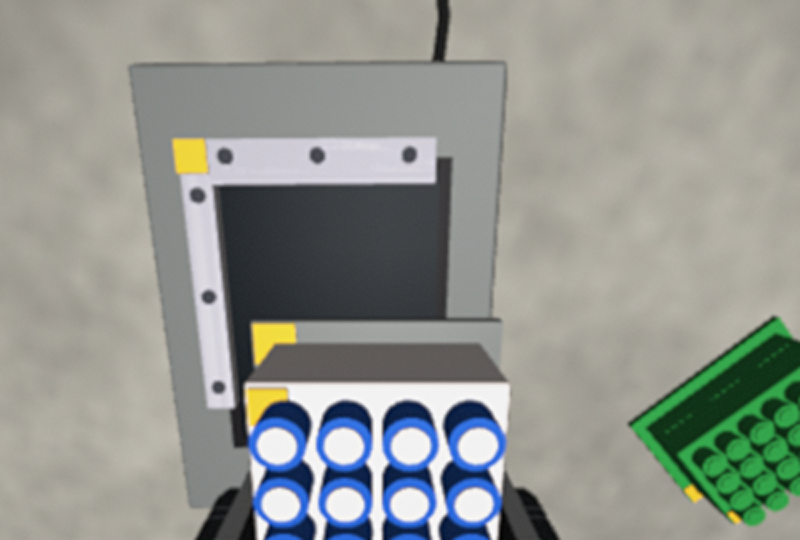

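The wrist crop shows the end fence outer edge from (173,139) to (436,138), the side fence end at (208,408)–(235,408), the deck corners at (130,66) and (506,62), and the held rack's flange edge at row 321, columns 252–501.

```bash
python3 - <<'E'
from h import *
from scipy.spatial.transform import Rotation as Ro
i=bot.camera_info("wrist");s=bot.read_state()
f=lambda u,v:(60+u/2-.25,v/2-.25)
pts=[((173,139),(70,54,82)),((436,138),(70,-45,82)),((437,183),(54,-45,82)),((208,408),(-40,54,79)),((235,408),(-40,42,79)),((130,66),(100,75,70)),((506,62),(100,-75,70))]
A,B=[],[]
for p,m in pts:
    B.append(back(i,f(*p),m[2]/1e3)[0,:2]);A.append(np.array(m[:2])/1e3)
A,B=np.array(A),np.array(B)
a,b=A-A.mean(0),B-B.mean(0);t=np.arctan2((a[:,0]*b[:,1]-a[:,1]*b[:,0]).sum(),(a*b).sum())
R=np.array([[np.cos(t),-np.sin(t)],[np.sin(t),np.cos(t)]]);o=B.mean(0)-R@A.mean(0)
print("scanner yaw",np.degrees(t),o,"home",R@[.058,.042]+o);print(((B-o)@R*1e3-A*1e3).round(1))
T=Ro.from_rotvec(s['tcp_rot']).as_matrix();print("tool yaw",np.degrees(np.arctan2(T[1,0],T[0,0])),"tilt z",T[:,2])
print("tool in scanner mm",(s['tool_pos'][:2]-o)@R*1e3)
X=back(i,[f(252,321),f(501,321)],s['tool_pos'][2]-.0113+.005);print("flange in scanner",((X[:,:2]-o)@R*1e3).round(1))
np.save("sc.npy",[t,*o])
E
```

```text
scanner yaw 17.968101353687242 [0.54450642 0.23715712] home [0.58672119 0.29500099]
[[ 1.   0.5]
 [ 0.8  0.1]
 [ 0.9 -0.7]
 [ 0.6  0.2]
 [ 0.5  0. ]
 [-2.1 -3.1]
 [-1.6  3. ]]
tool yaw 17.668944233612212 tilt z [-0.0025314  -0.00162313 -0.99999548]
tool in scanner mm [-35.33713772 -21.47219669]
flange in scanner [[ 16.1  13.4]
 [ 15.8 -57.6]]
```

Emit:
servo_tool(series=[[0,0,-0.1,0,0,0.0016,0.6],[0,0,-0.25,0,0,0.0016,0.6],[0,0,-0.38,0,0,0.0016,0.6],[0,0,-0.45,0,0,0.0016,0.6],[0,0,-0.48,0,0,0.0016,0.6],[0,0,-0.48,0,0,0.0016,0.6],[0,0,-0.48,0,0,0.0016,0.6]])

```text
time: 7.05
tool_pos: [0.5191, 0.2072, 0.0891]
tcp_rot: [-3.103, -0.49, -0.002]
wrist_force: [0.1, 0.5, -1.8]
width: 0.693
grip_force: 44.6
```

Emit:
servo_tool(series=[[0,0,-0.007,0,0,0,0.6],[0,0,-0.014,0,0,0,0.6],[0,0,-0.02,0,0,0,0.6],[0,0,-0.02,0,0,0,0.6],[0,0,-0.02,0,0,0,0.6]])

```text
time: 7.55
tool_pos: [0.5184, 0.2073, 0.0854]
tcp_rot: [3.103, 0.491, 0.0]
wrist_force: [-0.2, -0.1, -1.6]
width: 0.694
grip_force: 44.6
```

Emit:
servo_tool(series=[[0,0,-0.01,0,0,0,0.6],[0,0,-0.02,0,0,0,0.6],[0,0,-0.02,0,0,0,0.6],[0,0,-0.02,0,0,0,0.6]])

```text
time: 7.95
tool_pos: [0.5182, 0.2072, 0.0822]
tcp_rot: [3.103, 0.491, -0.001]
wrist_force: [-1.2, -0.4, -2.4]
width: 0.694
grip_force: 44.6
```

Emit:
servo_tool(series=[[0,0,-0.006,0,0,0,0.6],[0,0,-0.006,0,0,0,0.6],[0,0,-0.006,0,0,0,0.6]])

```text
time: 8.25
tool_pos: [0.5184, 0.2072, 0.0814]
tcp_rot: [-3.103, -0.491, -0.0]
wrist_force: [-0.1, 0.2, -2.4]
width: 0.694
grip_force: 44.6
```

Still in free air at about −2.4 N, which is the rack's weight. I'll creep down in small steps.

Emit:
servo_tool(series=[[0,0,-0.004,0,0,0,0.6],[0,0,-0.004,0,0,0,0.6],[0,0,-0.004,0,0,0,0.6]])

```text
time: 8.55
tool_pos: [0.5186, 0.2073, 0.0813]
tcp_rot: [-3.103, -0.491, -0.001]
wrist_force: [-1.6, -0.4, 2.6]
width: 0.699
grip_force: 45.0
```

Emit:
servo_tool(series=[[0,0,-0.004,0,0,0,0.6],[0,0,-0.004,0,0,0,0.6],[0,0,-0.004,0,0,0,0.6]])

```text
time: 8.85
tool_pos: [0.5188, 0.2074, 0.0813]
tcp_rot: [-3.103, -0.491, -0.001]
wrist_force: [-2.4, -0.9, 6.3]
width: 0.693
grip_force: 45.6
```

Emit:
servo_tool(series=[[0,0,-0.004,0,0,0,0.6],[0,0,-0.004,0,0,0,0.6],[0,0,-0.004,0,0,0,0.6]])

```text
time: 9.15
tool_pos: [0.5189, 0.2074, 0.0813]
tcp_rot: [-3.103, -0.491, -0.002]
wrist_force: [-3.2, -1.7, 8.8]
width: 0.694
grip_force: 46.1
```

Emit:
servo_tool(series=[[0.02,0.025,0,0,0,0,0.6],[0.045,0.055,0,0,0,0,0.6],[0.07,0.085,0,0,0,0,0.6],[0.095,0.115,0,0,0,0,0.6],[0.12,0.145,0,0,0,0,0.6],[0.145,0.175,0,0,0,0,0.6],[0.165,0.2,0,0,0,0,0.6],[0.181,0.22,0,0,0,0,0.6],[0.181,0.22,0,0,0,0,0.6],[0.181,0.22,0,0,0,0,0.6]])

```text
time: 10.15
tool_pos: [0.547, 0.2408, 0.0813]
tcp_rot: [-3.103, -0.491, -0.005]
wrist_force: [-0.5, 1.1, 5.9]
width: 0.694
grip_force: 45.6
```

```bash
python3 - <<'E'
from h import *
t,x,y=np.load("sc.npy");R=np.array([[np.cos(t),-np.sin(t)],[np.sin(t),np.cos(t)]])
s=bot.read_state();i=bot.camera_info("wrist");im=bot.read_camera("wrist")
print(s['time'],s['tool_pos'],s['wrist_force'],s['torque'],"sc mm",(s['tool_pos'][:2]-[x,y])@R*1e3)
cv2.imwrite("pics/w4.png",cv2.resize(im[60:240,120:360,::-1],None,fx=3.3,fy=3.3,interpolation=cv2.INTER_CUBIC))
E
```

```text
10.15 [0.54697274 0.24075604 0.08128724] [-0.4601468   1.05209775  5.85653004] [-0.29326811  0.18704947 -0.01420559] sc mm [3.4562559  2.66256076]
```

View pics/w4.png

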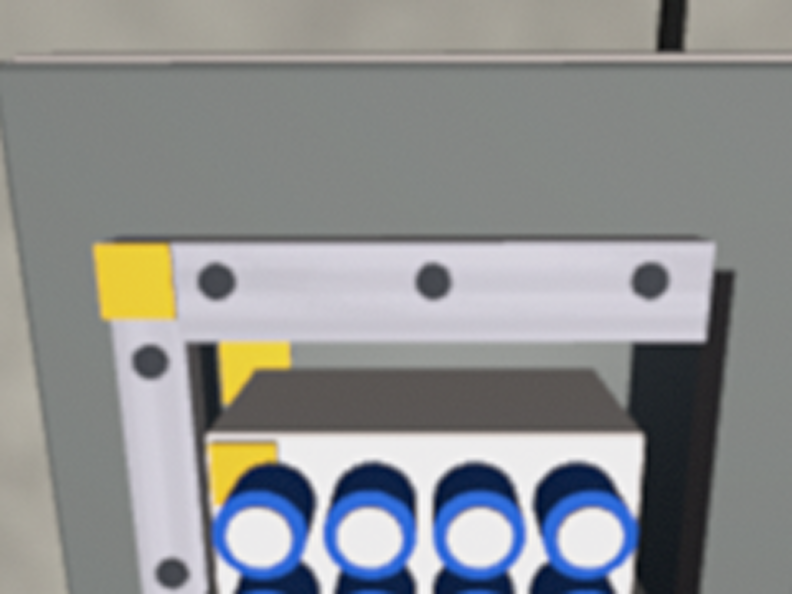

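The rack's flange is at the lip (row 342 of the crop), parallel to the fence, with a small gap (about 5 mm) to the side fence at columns 190–220. Next I push along scanner +x.

Emit:
servo_tool(series=[[0.006,0.002,0,0,0,0,0.6],[0.013,0.004,0,0,0,0,0.6],[0.019,0.006,0,0,0,0,0.6],[0.019,0.006,0,0,0,0,0.6],[0.019,0.006,0,0,0,0,0.6]])

```text
time: 10.7
tool_pos: [0.5491, 0.2414, 0.0813]
tcp_rot: [-3.103, -0.491, -0.003]
wrist_force: [-3.1, -1.1, 7.3]
width: 0.693
grip_force: 45.9
```

Emit:
servo_tool(series=[[0.006,0.002,0,0,0,0,0.6],[0.006,0.002,0,0,0,0,0.6],[0.006,0.002,0,0,0,0,0.6]])

```text
time: 11.0
tool_pos: [0.55, 0.2417, 0.0813]
tcp_rot: [-3.103, -0.491, -0.002]
wrist_force: [-3.1, -0.2, 6.9]
width: 0.695
grip_force: 45.9
```

Emit:
servo_tool(series=[[0.006,0.002,0,0,0,0,0.6],[0.006,0.002,0,0,0,0,0.6],[0.006,0.002,0,0,0,0,0.6]])

```text
time: 11.3
tool_pos: [0.5508, 0.242, 0.0813]
tcp_rot: [-3.103, -0.491, -0.002]
wrist_force: [-2.3, -1.0, 7.2]
width: 0.694
grip_force: 45.9
```

Emit:
servo_tool(series=[[0.006,0.002,0,0,0,0,0.6],[0.006,0.002,0,0,0,0,0.6],[0.006,0.002,0,0,0,0,0.6]])

```text
time: 11.6
tool_pos: [0.5508, 0.2419, 0.0813]
tcp_rot: [3.103, 0.491, -0.001]
wrist_force: [-5.0, -2.6, 9.5]
width: 0.695
grip_force: 46.2
```

Emit:
servo_tool(series=[[0.006,0.002,0,0,0,0,0.6],[0.006,0.002,0,0,0,0,0.6],[0.006,0.002,0,0,0,0,0.6]])

```text
time: 11.9
tool_pos: [0.5508, 0.242, 0.0813]
tcp_rot: [3.102, 0.491, -0.004]
wrist_force: [-8.1, -3.6, 11.8]
width: 0.691
grip_force: 46.5
```

Emit:
servo_tool(series=[[-0.002,0.006,0,0,0,0,0.6],[-0.004,0.013,0,0,0,0,0.6],[-0.004,0.013,0,0,0,0,0.6],[-0.004,0.013,0,0,0,0,0.6]])

```text
time: 12.3
tool_pos: [0.5507, 0.2422, 0.0813]
tcp_rot: [3.1, 0.491, -0.004]
wrist_force: [-7.8, -8.9, 13.7]
width: 0.694
grip_force: 46.6
```

Emit:
servo_tool(series=[[-0.002,0.006,0,0,0,0,0.6],[-0.002,0.006,0,0,0,0,0.6],[-0.002,0.006,0,0,0,0,0.6]])

```text
time: 12.6
tool_pos: [0.5505, 0.2428, 0.0813]
tcp_rot: [3.099, 0.491, -0.004]
wrist_force: [-7.4, -9.6, 13.2]
width: 0.697
grip_force: 46.6
```

Emit:
servo_tool(series=[[-0.002,0.006,0,0,0,0,0.6],[-0.002,0.006,0,0,0,0,0.6],[-0.002,0.006,0,0,0,0,0.6]])

```text
time: 12.9
tool_pos: [0.5503, 0.2436, 0.0813]
tcp_rot: [3.099, 0.491, -0.003]
wrist_force: [-7.5, -10.0, 12.4]
width: 0.696
grip_force: 46.6
```

Emit:
servo_tool(series=[[-0.002,0.006,0,0,0,0,0.6],[-0.002,0.006,0,0,0,0,0.6],[-0.002,0.006,0,0,0,0,0.6]])

```text
time: 13.2
tool_pos: [0.55, 0.2445, 0.0813]
tcp_rot: [3.099, 0.491, -0.004]
wrist_force: [-6.4, -10.7, 14.1]
width: 0.694
grip_force: 46.7
```

Emit:
servo_tool(series=[[-0.002,0.006,0,0,0,0,0.6],[-0.002,0.006,0,0,0,0,0.6],[-0.002,0.006,0,0,0,0,0.6]])

```text
time: 13.5
tool_pos: [0.5497, 0.2455, 0.0813]
tcp_rot: [3.099, 0.491, -0.004]
wrist_force: [-6.2, -10.4, 13.1]
width: 0.694
grip_force: 46.7
```

Emit:
servo_tool(series=[[-0.002,0.006,0,0,0,0,0.6],[-0.002,0.006,0,0,0,0,0.6],[-0.002,0.006,0,0,0,0,0.6]])

```text
time: 13.8
tool_pos: [0.5494, 0.2462, 0.0813]
tcp_rot: [3.099, 0.491, -0.003]
wrist_force: [-6.9, -10.9, 12.7]
width: 0.691
grip_force: 46.6
```

Emit:
servo_tool(series=[[-0.002,0.006,0,0,0,0,0.6],[-0.002,0.006,0,0,0,0,0.6],[-0.002,0.006,0,0,0,0,0.6]])

```text
time: 14.1
tool_pos: [0.5494, 0.2463, 0.0814]
tcp_rot: [3.098, 0.491, -0.003]
wrist_force: [-5.8, -13.2, 13.2]
width: 0.696
grip_force: 46.7
```

Emit:
servo_tool(series=[[-0.002,0.006,0,0,0,0,0.6],[-0.002,0.006,0,0,0,0,0.6],[-0.002,0.006,0,0,0,0,0.6]])

```text
time: 14.4
tool_pos: [0.5494, 0.2464, 0.0814]
tcp_rot: [3.096, 0.492, -0.003]
wrist_force: [-5.3, -15.6, 14.5]
width: 0.693
grip_force: 46.6
```

```bash
python3 - <<'E'
from h import *
t,x,y=np.load("sc.npy");R=np.array([[np.cos(t),-np.sin(t)],[np.sin(t),np.cos(t)]])
s=bot.read_state();im=bot.read_camera("wrist")
print(s['time'],s['tool_pos'],s['wrist_force'],s['torque'],"sc mm",(s['tool_pos'][:2]-[x,y])@R*1e3,"F sc",s['wrist_force'][:2]@R)
cv2.imwrite("pics/w5.png",cv2.resize(im[60:240,120:360,::-1],None,fx=3.3,fy=3.3,interpolation=cv2.INTER_CUBIC))
E
```

```text
14.4 [0.54939144 0.24638228 0.08140759] [ -5.25940456 -15.64025386  14.5417864 ] [-2.34051617  0.63846118  0.08313986] sc mm [7.49261409 7.26826028] F sc [ -9.82771721 -13.25499347]
```

View pics/w5.png

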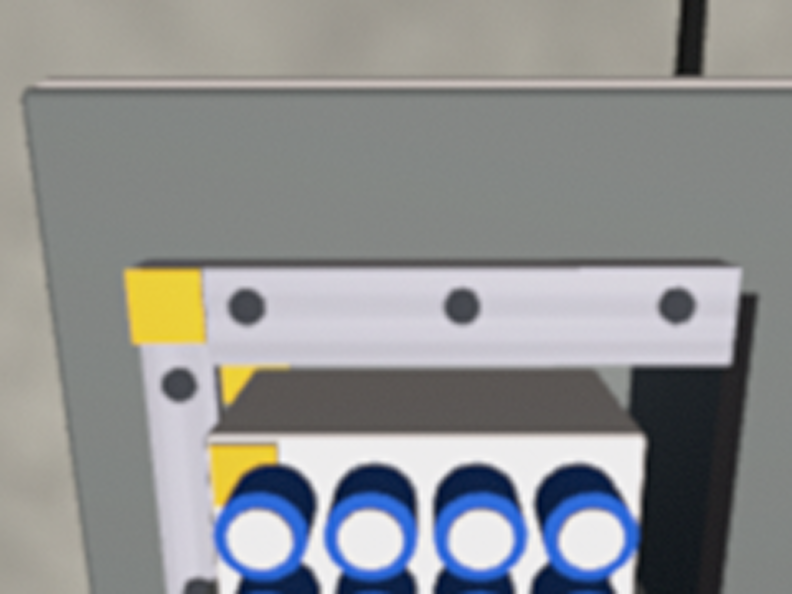

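The foot is under the lip with the rack's edge parallel to the end fence (row 368 of the crop), and it sits against the side fence (column 218). Motion has stopped in both directions. I'll hold briefly, then hand in.

Emit:
servo_tool(series=[[0.002,0.002,0,0,0,0,0.6],[0.002,0.002,0,0,0,0,0.6],[0.002,0.002,0,0,0,0,0.6],[0.002,0.002,0,0,0,0,0.6],[0.002,0.002,0,0,0,0,0.6]])

```text
time: 14.95
tool_pos: [0.5494, 0.2464, 0.0814]
tcp_rot: [3.096, 0.492, -0.004]
wrist_force: [-6.0, -15.9, 16.2]
width: 0.699
grip_force: 46.9
```

```bash
python3 - <<'E'
from h import *
s=bot.read_state();print(s['tool_pos'],s['tcp_rot'],s['wrist_force'],s['grip_force'],abs(s['joint_vel']).max())
print(bot.finish_job())
E
```

```text
[0.54941807 0.24638654 0.08144974] [ 3.09578808  0.49156276 -0.00392585] [ -5.96053421 -15.9451907   16.24132153] 46.88848078250885 0.0016908745698353956
the job is handed in; nothing more can be done
None
```

I handed in the job at about 15 s with the blue-capped rack flat on the scanner, its foot under the lip, held pressed against both fences at the yellow corner; the hand-in returned no verdict.

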